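# Put one clamping set back into its caddy

### The arm

A 6-joint arm with a two-finger parallel gripper is mounted at the origin on the work surface. World frame = base frame: x ahead of the robot, y to its left, z up, the work surface at z = 0. Lengths are in m, angles in rad, forces in N, time in s.
With the tool pointing down it reaches from about 0.35 to 0.85 m from the base axis. Payload 8.1 kg.
Tool frame: the origin (TCP) lies at the centre of the arm's flange, where the gripper is bolted on; the fingertips stand 186 mm ahead of it and the grasp point (between the pads) lies 167 mm ahead of it (robot.grasp_offset is the distance from the TCP to the grasp point, in m); z points along the fingers, y is the line along which they close (so a half turn about z gives the same grasp; the last joint's range is limited). The gripper opens to 93 mm and grips with 3 to 60 N. Pads are 15 mm wide; open, the fingers measure 128 mm over their backs; the gripper's body (75 mm by 188 mm) begins 65 mm behind the grasp point.
Start: joints at [1.198, 0.13, 1.488, -0, 1.523, -0.085], TCP at [0.17, 0.575, 0.405] pointing down, gripper open.
Joint ranges: [-2.96, 2.96], [-0.89, 2.26], [0.02, 2.5], [-1.34, 4.48], [0, 2.73], [-2.66, 2.66]. Speed limits (rad/s): [2.39, 2.39, 2.79, 3.14, 3.14, 3.14].

### API

Orientations are given as a rotation vector (axis times angle).
In Python, from plant import robot gives the robot as it stands.
- The arm moves only by the tool drive_tool, never from a script. Its argument "moves" is one flat list of numbers, 7 for each row, row after row: the finger opening in mm, from 0 to 93, then the shift along the tool's x, y, z in mm, then the turn, a rotation vector about the tool's x, y, z in degrees. A call has 1 to 8 rows; each row shifts and turns the commanded pose from where the row before left it, along the tool's axes as they then stand; what a row does not reach is not made up. A row lasts 1/10 s, in which the tool goes at most 50 mm and 8.59 degrees, less where a joint would pass 70% of its speed; a pose out of reach is approached as far as the arm can. A call is refused whole if a number of a shift passes 50 or a number of a turn 8.59, either way. A call with a gripper value outside its range is refused whole. The fingers move at their own pace and stop on an object; "grip_force" is the grip in N (left out, the last holds). Time passes only in rows, so rows that do not move let the fingers close. It gives the time, the measured TCP pose, the force, the opening and the grip force at its end, in the units of the state.
- robot.read_state(): the state, without advancing time (a new reading comes with each control period).
- robot.read_camera(name): name is "side" or "top" or "wrist"; returns a dict with "color" (480x640x3 uint8, red, green, blue), "depth" (480x640 float32, m along the optical axis (not along the pixel's ray), 0 where there is no reading), "mtx" (3x3 intrinsics, pixels), "R" (3x3) and "t" (3): a world point X has camera coordinates R X + t. Camera axes: x right, y down, z forward; pixel columns grow to the right and rows downward; lengths in m; the calibration is good to about 2 mm. A picture is of the moment at which its call begins.
- robot.close_job(): hands the job in; it is judged then, once.
The state is a dict: "t": time; "q": joint angles; "dq": joint speeds; "joint_torque": joint torques, N m; "tool_pos": TCP position; "orientation": TCP orientation; "force": force on the tool from outside, world axes, zero at the start; "wrist_torque": the same for the moment, N m; "opening": finger opening in m; "gripper_force": force on a finger pad.
Only numpy, scipy, OpenCV 4.12 (cv2) and the standard library are available. Lean on these libraries where they do the work, as an engineer would, in place of code of your own. Each camera call takes 0.05 s, during which the arm holds its last target. There are 200 camera calls.

### The job

Put the steel drill-press clamping set away in the grey caddy tray: lay the longer strap clamp in the long trough, set the step block (the one with the staircase) flat side down in the oblong pocket, stand the tall hexagonal nut upright in the round cup and put the collar ring over the post, each sitting fully down. The shorter strap clamp and the plain block without steps belong to another job: leave them where they are.

Things in the scene. Friction and masses are not known exactly. Their poses are not given: they have to be found in the camera images.
- long_strap_mid (a point): The longer strap clamp, to be put away: flat plain steel bar 110 x 28 x 25 mm (x, y, z) with a long slot through its middle, lying flat on the bench; about 0.4 kg. The point is its centre, 12.5 mm above its underside. x runs along the bar, y across the 28 mm width, z up.
- short_strap_mid (a point): The shorter strap clamp, look-alike to be left alone: same section and slot but only 66 mm long (66 x 28 x 25 mm). The point is its centre, 12.5 mm above its underside; x along the bar.
- step_block_mid (a point): Step block, to be put away: plain steel staircase 56 x 30 mm (x, y), four steps each 14 mm long, 10, 20, 30 and 40 mm high, rising towards +x; about 0.33 kg. The point is at the middle of its outline, 20 mm above the flat underside. Grip across the 30 mm width (y). Its high end may point either way in its pocket.
- plain_block_mid (a point): Plain steel block, look-alike to be left alone: 56 x 30 x 40 mm (x, y, z), no steps, flat top with three small dark holes. The point is its centre, 20 mm above its underside.
- tall_nut_mid (a point): Tall hexagonal coupling nut, to be put away, standing upright: plain steel, 36 mm across flats, 55 mm high, dark bore on top; about 0.32 kg. The point is its centre, 27.5 mm above its underside. z is its axis; two of its flats face its +y and -y, the others every 60 degrees.
- collar_mid (a point): Collar ring, to be put away, lying flat: plain steel, outer diameter 56 mm, bore 36 mm, 24 mm high; about 0.25 kg. The point is its centre, on the axis, 12 mm above its underside; z is its axis. Grip it across the outside.
- trough: White, fixed in the flat grey caddy tray (172 x 330 mm) at the left; origin: centre of its underside, 4 mm above the bench. Long trough for the long strap: outside 140 x 54 mm, 10 mm high, walls and floor 3 mm thick, inside 134 x 48 mm (x, y); its floor is 3 mm above the origin. x runs along the trough, across the tray. The four holders stand in a row along the tray, 78 mm apart, in any order, all turned alike.
- block_pocket: White, fixed in the flat grey caddy tray (172 x 330 mm) at the left; origin: centre of its underside, 4 mm above the bench. Oblong pocket for the step block: outside 84 x 56 mm, 10 mm high, walls and floor 3 mm, inside 78 x 50 mm (x, y); floor 3 mm above the origin. x runs along its longer side.
- cup: White, fixed in the flat grey caddy tray (172 x 330 mm) at the left; origin: centre of its underside, 4 mm above the bench. Round low cup for the tall nut: outside diameter 68 mm, inside 62 mm, 10 mm high, floor 3 mm above the origin.
- post: White, fixed in the flat grey caddy tray (172 x 330 mm) at the left; origin: centre of its underside, 4 mm above the bench. Upright round post for the collar: 16 mm in diameter, its top 22 mm above the origin, standing on a flat disc 60 mm in diameter and 3 mm thick on which the collar comes to lie.
Not all that is in view belongs to the job. What is shaped like the part that bears short_strap_mid but purple or red is not meant. What is shaped like the post but turquoise is not meant.

How it is judged:
By the outcome, as a careful person would: the job done as asked, in the order asked, and still so for the second after the job is handed in, with the robot touching nothing.
It also fails if it takes over 106 s, if anything falls off the work surface, if the arm or the gripper's body presses on something with over 40 N, if the wrist force passes 120 N, or if a joint passes its speed limit or range.

## Working session

There is one attempt and no reset: what is moved stays moved. The work goes in short steps, Python scripts to look and compute and a tool call to move; the robot and the scene stay as the last step left them, time stands still between calls to the robot, and variables do not carry over. Pictures are saved under pics/ and viewed, at most 14 in all, crops included, and the job is handed in when it is done.

Besides the shell and the picture viewer there is one more tool, called after "Emit:" as name(argument=value, ...) on one line, values as JSON. drive_tool: Moves the arm, as the interface text tells. Its arguments: {"type":"object","properties":{"moves":{"type":"array","items":{"type":"number"}},"grip_force":{"type":"number"}},"required":["moves"]}

```bash
mkdir -p pics; ls
python3 - <<'E'
from plant import robot
import cv2,numpy as np
print(robot.read_state())
for n in ["top","side"]:
    c=robot.read_camera(n); np.savez(f"{n}0.npz",**c)
    cv2.imwrite(f"pics/{n}0.png",c["color"][:,:,::-1]); print(n,c["mtx"],c["R"],c["t"])
E
```

```text
pics
{'t': 0.0, 'q': array([ 1.19761505e+00,  1.31181096e-01,  1.48925546e+00, -1.55548027e-05,
        1.52301141e+00, -8.53696929e-02]), 'dq': array([-0.00096954,  0.00075341,  0.00091287, -0.0005231 ,  0.0011415 ,
        0.00033917]), 'joint_torque': array([-5.36686439e-04, -5.59826517e+01, -4.91767931e+01,  7.68032949e-02,
        3.47847235e-02, -1.85806493e-04]), 'tool_pos': array([0.17019473, 0.57512171, 0.40368832]), 'orientation': array([-4.50474938e-01, -3.10871589e+00,  2.84322106e-03]), 'force': array([ 0.31668531,  0.83269323, -0.78082197]), 'wrist_torque': array([-0.00647521,  0.0063991 ,  0.00991126]), 'gripper_force': 0.0, 'opening': 0.09322795015607732}
top [[624.76675286   0.         306.59407378]
 [  0.         624.76675286 228.55860584]
 [  0.           0.           1.        ]] [[-0.00461335 -0.99992431 -0.0114056 ]
 [-0.98412762  0.0065633  -0.17734077]
 [ 0.17740221  0.01040643 -0.98408341]] [0.04876915 0.55021699 1.66395333]
side [[489.56664349   0.         327.24301168]
 [  0.         489.56664349 238.24221849]
 [  0.           0.           1.        ]] [[ 0.95833472 -0.28532015 -0.01367398]
 [-0.20578363 -0.65640297 -0.72580179]
 [ 0.19811023  0.69837494 -0.68776797]] [-0.51362133  0.17535284  1.01549123]
```

View pics/top0.png

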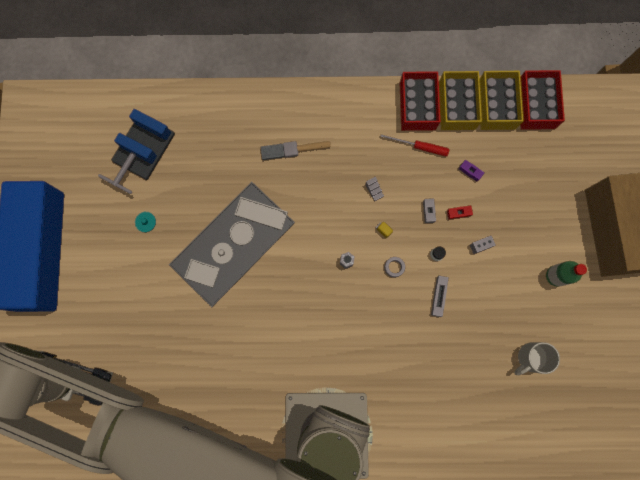

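View pics/side0.png

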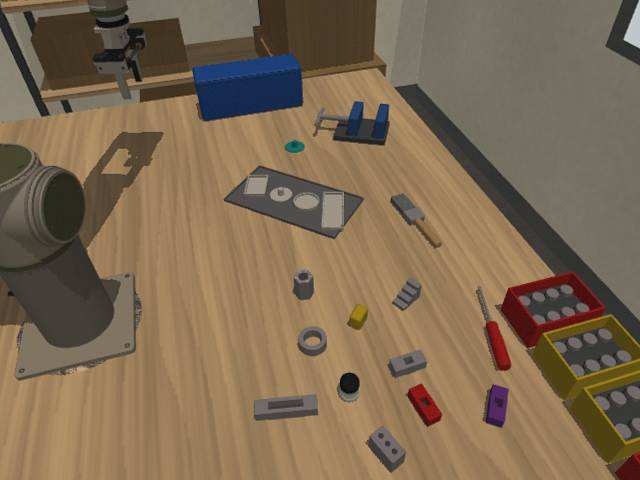

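Top view candidates:
- **Long strap:** grey bar (440,296). Look-alikes are the short grey strap (429,211), red (460,212) and purple (472,170).
- **Step block:** staircase (375,189). The look-alike is the plain block with holes (483,244).
- **Nut:** (347,260). Not the black-capped jar (438,254) or the yellow piece (385,230).
- **Collar:** (395,267).
- **Holders:** trough (261,213), cup (241,233), post (222,253), pocket (202,273). The turquoise post (145,222) is not meant.

```bash
cat > h.py <<'E'
import numpy as np,cv2
from scipy.spatial.transform import Rotation as Rot
def ray(c,uv,z):
    uv=np.atleast_2d(np.float64(uv)); d=np.c_[uv,np.ones(len(uv))]@np.linalg.inv(c["mtx"]).T@c["R"]
    o=-c["R"].T@c["t"]; return o+d*((z-o[2])/d[:,2])[:,None]
def cloud(c):
    v,u=np.indices(c["depth"].shape); d=c["depth"]
    p=np.stack([u,v,np.ones_like(u)],-1)*d[...,None]
    return (p@np.linalg.inv(c["mtx"]).T-c["t"])@c["R"]
def blobs(c,mask,z,amin=30):
    """connected blobs of mask -> min-area rect on plane z (mm, deg of the long side)"""
    out=[]
    for k in cv2.findContours(mask.astype(np.uint8),cv2.RETR_EXTERNAL,cv2.CHAIN_APPROX_NONE)[0]:
        if cv2.contourArea(k)<amin: continue
        P=ray(c,k[:,0],z)[:,:2]*1000
        (x,y),(a,b),_=r=cv2.minAreaRect(P.astype(np.float32))
        q=cv2.boxPoints(r); e=max(q[1]-q[0],q[2]-q[1],key=np.linalg.norm)
        out.append((k[:,0].mean(0).round(),round(x,1),round(y,1),round(max(a,b),1),round(min(a,b),1),round(np.degrees(np.arctan2(e[1],e[0]))%180,1)))
    return out
E
python3 - <<'E'
from h import *
c=dict(np.load("top0.npz")); W=cloud(c)
for n,(u,v) in dict(table=(330,210),long=(436,310),step=(375,189),nut=(347,256),collar=(395,267),tray=(235,260),trough=(261,213)).items():
    print(n,(W[v-4:v+5,u-4:u+5].reshape(-1,3).max(0)*1000).round(), ray(c,(u,v),0.02).round(3))
hsv=cv2.cvtColor(c["color"],cv2.COLOR_RGB2HSV)
roi=np.zeros((480,640),bool);roi[160:330,160:520]=1
print("steel/grey")
for b in blobs(c,(hsv[...,1]<60)&roi,0.02):print(*b)
print("white")
for b in blobs(c,(hsv[...,1]<60)&(hsv[...,2]>150)&roi,0.012):print(*b)
im=c["color"][160:330,160:520,::-1]
cv2.imwrite("pics/crop0.png",cv2.resize(im,None,fx=2.2,fy=2.2,interpolation=cv2.INTER_CUBIC))
E
```

```text
table [626.  -9.  10.] [[ 0.608 -0.02   0.02 ]]
long [ 340. -293.   37.] [[ 0.328 -0.305  0.02 ]]
step [ 679. -135.   37.] [[ 0.668 -0.147  0.02 ]]
nut [ 492.   28. 1736.] [[ 0.478 -0.065  0.02 ]]
collar [ 461. -188.   11.] [[ 0.447 -0.197  0.02 ]]
tray [483. 259.  16.] [[0.469 0.245 0.02 ]]
trough [617. 186.  17.] [[0.601 0.174 0.02 ]]
steel/grey
[440. 296.] 366.5 -316.2 110.2 31.3 168.8
[394. 267.] 448.0 -195.8 52.7 52.6 89.6
[346. 260.] 468.2 -63.9 41.8 35.9 179.2
[437. 254.] 482.0 -315.5 40.3 33.1 116.0
[482. 244.] 508.3 -440.2 65.0 30.0 110.6
[429. 210.] 605.0 -296.9 66.8 30.5 2.7
[232. 243.] 518.8 251.9 332.0 168.6 135.9
[374. 188.] 668.9 -144.9 61.0 34.5 24.8
white
[202. 273.] 433.7 336.0 75.4 50.5 71.5
[222. 253.] 489.7 282.3 52.3 50.9 45.3
[242. 233.] 545.8 230.0 57.1 56.2 0.6
[261. 214.] 601.0 174.3 133.3 47.5 71.7
```

View pics/crop0.png

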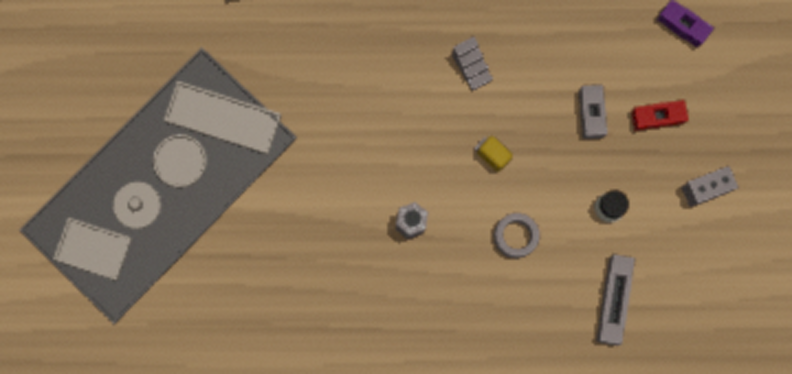

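The crop confirms the choices: a long slotted bar at (616,300), a stepped block at (472,64), a hex nut at (411,220) and a ring at (517,235). The holders run pocket, post, cup, trough.

```bash
cat >> h.py <<'E'
def to(x,y,z,yaw):
    """print shift (mm) in the present tool axes and z-turn (deg) to TCP x,y,z (mm), tool y at yaw deg"""
    from plant import robot
    s=robot.read_state(); R=Rot.from_rotvec(s["orientation"]).as_matrix()
    d=R.T@(np.array([x,y,z])-s["tool_pos"]*1000)
    now=np.degrees(np.arctan2(R[1,1],R[0,1])); w=((now-yaw)+90)%180-90
    q6=np.degrees(s["q"][5])
    print("t",s["t"],"pos",(s["tool_pos"]*1000).round(1),"yaw",now.round(1),"tilt",np.degrees(R[:2,2]).round(2),"q6",q6.round(1),"shift",d.round(1),"turn",w.round(1))
E
python3 - <<'E'
from h import *
to(480,200,405,73.6); to(450,-200,405,73.6)
E
```

```text
t 0.1 pos [170.2 575.1 403.8] yaw 73.5 tilt [-0.03 -0.09] q6 -4.9 shift [-403.5 -271.8   -0.8] turn -0.1
t 0.1 pos [170.2 575.1 403.8] yaw 73.5 tilt [-0.03 -0.09] q6 -4.9 shift [-4.883e+02 -6.638e+02 -2.000e-01] turn -0.1
```

Emit:
drive_tool(moves=[93, -37, -25, 0, 0, 0, 0, 93, -37, -25, 0, 0, 0, 0, 93, -37, -25, 0, 0, 0, 0, 93, -37, -25, 0, 0, 0, 0, 93, -37, -25, 0, 0, 0, 0, 93, -37, -25, 0, 0, 0, 0, 93, -37, -25, 0, 0, 0, 0, 93, -37, -25, 0, 0, 0, 0])

```text
t: 0.9
tool_pos: [0.398, 0.2979, 0.4045]
orientation: [-0.45, -3.109, 0.0]
force: [0.9, 0.3, -1.1]
opening: 0.0927
gripper_force: 0.0
```

Emit:
drive_tool(moves=[93, -37, -25, 0, 0, 0, 0, 93, -37, -25, 0, 0, 0, 0, 93, -37, -25, 0, 0, 0, 0, 93, 0, 0, 0, 0, 0, 0, 93, 0, 0, 0, 0, 0, 0])

```text
t: 1.4
tool_pos: [0.4828, 0.1953, 0.4042]
orientation: [-0.454, -3.107, 0.0]
force: [0.5, 0.2, 0.3]
opening: 0.093
gripper_force: 0.0
```

Run:
```python
from h import *
from plant import robot
c=robot.read_camera("wrist"); np.savez("w1.npz",**c); cv2.imwrite("pics/w1.png",c["color"][:,:,::-1])
print(c["mtx"][0,0],(-c["R"].T@c["t"]).round(3), c["R"][2].round(3))
hsv=cv2.cvtColor(c["color"],cv2.COLOR_RGB2HSV)
for b in blobs(c,(hsv[...,1]<60)&(hsv[...,2]>150),0.014,300):print(*b)
to(366,-316,300,78.8)
```

```text
380.61479554372 [0.403 0.219 0.385] [ 0.283 -0.085 -0.955]
[333. 315.] 600.6 164.9 167.5 62.0 71.6
[ 59. 275.] 471.6 -96.8 45.3 41.0 108.5
[379. 254.] 545.9 231.5 69.6 68.0 73.3
[415. 205.] 505.9 278.3 52.5 23.5 62.0
t 1.45 pos [482.3 196.2 404.3] yaw 73.5 tilt [-0.07  0.01] q6 -57.0 shift [ -34.5 -524.1  104.3] turn -5.3
```

View pics/w1.png

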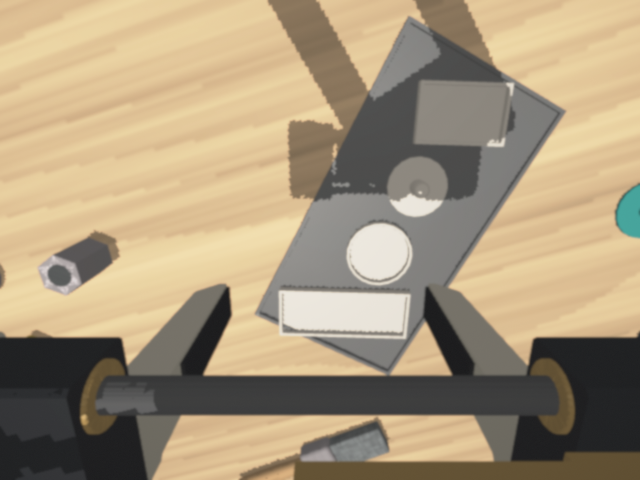

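The wrist view shows the trough at (345,313), cup (379,253), post (418,187), pocket (463,113) and the nut at left (60,272). The cup position matches the top view to 2 mm, so I'm moving to hover over the long strap.

Emit:
drive_tool(moves=[93, -3, -47, 9, 0, 0, 0, 93, -3, -47, 9, 0, 0, 0, 93, -3, -47, 9, 0, 0, 0, 93, -3, -47, 9, 0, 0, 0, 93, -3, -47, 9, 0, 0, 0, 93, -3, -47, 9, 0, 0, 0, 93, -3, -47, 9, 0, 0, 0, 93, -3, -47, 9, 0, 0, 0])

```text
t: 2.25
tool_pos: [0.3983, -0.1713, 0.3326]
orientation: [0.446, 3.109, 0.0]
force: [1.0, -0.4, 0.1]
opening: 0.0931
gripper_force: 0.0
```

Emit:
drive_tool(moves=[93, -3, -47, 9, 0, 0, 0, 93, -3, -47, 9, 0, 0, 0, 93, -4, -47, 9, 0, 0, 0, 93, 0, 0, 0, 0, 0, -5, 93, 0, 0, 0, 0, 0, 0, 93, 0, 0, 0, 0, 0, 0])

```text
t: 2.85
tool_pos: [0.3689, -0.308, 0.3057]
orientation: [-0.315, -3.126, -0.001]
force: [-0.3, 0.2, 0.1]
opening: 0.093
gripper_force: 0.0
```

Run:
```python
from h import *
from plant import robot
c=robot.read_camera("wrist"); np.savez("w2.npz",**c); cv2.imwrite("pics/w2.png",c["color"][:,:,::-1])
hsv=cv2.cvtColor(c["color"],cv2.COLOR_RGB2HSV)
for b in blobs(c,(hsv[...,1]<45)&(hsv[...,2]>110),0.025,300):print(*b)
to(366,-316,196,78.8)
```

```text
[204. 434.] 518.6 -446.9 63.7 32.1 110.6
[347. 353.] 464.0 -311.8 35.1 27.2 83.5
[178. 332.] 422.1 -435.3 112.2 28.6 125.3
[487. 320.] 459.2 -192.7 109.4 60.7 21.3
[317. 274.] 394.4 -320.0 48.9 27.6 168.4
t 2.9 pos [ 369.  -307.9  305.9] yaw 78.5 tilt [0.02 0.01] q6 -124.5 shift [  1.4  -8.6 109.9] turn -0.3
```

View pics/w2.png

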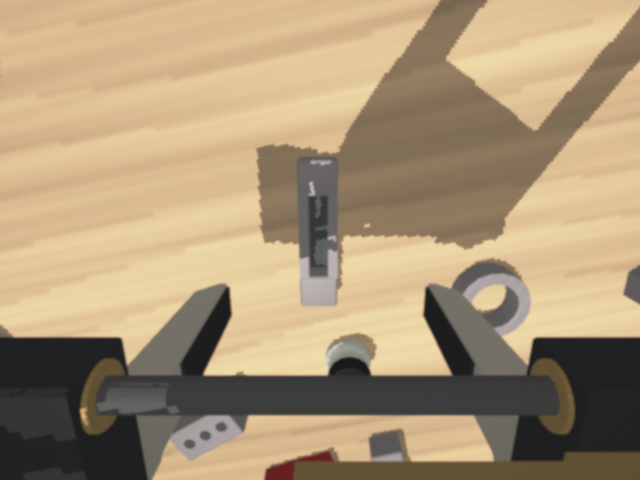

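The view shows the strap between the fingers, with top-face corners (299,158), (337,158), (337,277) and (302,279). The collar is at (497,300) and the jar at (348,355).

Run:
```python
from h import *
c=dict(np.load("w2.npz"))
p=ray(c,[(299,158),(337,158),(337,277),(302,279)],0.025)*1000;print(p.round(1),p.mean(0))
x,y=p.mean(0)[:2]
to(x,y,196,78.6)
```

```text
[[ 308.  -315.1   25. ]
 [ 313.2 -290.    25. ]
 [ 398.5 -306.8   25. ]
 [ 394.8 -332.6   25. ]] [ 353.6278608  -311.13495948   25.        ]
t 2.9 pos [ 369.  -307.9  305.9] yaw 78.5 tilt [0.02 0.01] q6 -124.5 shift [ 14.5  -6.3 109.9] turn -0.1
```

Run:
```python
from h import *
c=dict(np.load("w2.npz"))
p=ray(c,[(299,158),(337,158),(337,303),(302,304)],0.025)*1000;print(p.round(1),p.mean(0))
d=p[3]+p[2]-p[0]-p[1];print(np.linalg.norm(d)/2,np.degrees(np.arctan2(d[1],d[0])))
x,y=p.mean(0)[:2]
to(x,y,196,78.6)
```

```text
[[ 308.  -315.1   25. ]
 [ 313.2 -290.    25. ]
 [ 419.4 -310.9   25. ]
 [ 414.9 -337.2   25. ]] [ 363.89382291 -313.30106335   25.        ]
108.71214702569196 -11.398063813650069
t 2.9 pos [ 369.  -307.9  305.9] yaw 78.5 tilt [0.02 0.01] q6 -124.5 shift [  4.   -6.3 109.9] turn -0.1
```

Emit:
drive_tool(moves=[70, 4, -7, 20, 0, 0, 0, 70, 0, 0, 40, 0, 0, 0, 70, 0, 0, 35, 0, 0, 0, 70, 0, 0, 15, 0, 0, 0, 70, 0, 0, 0, 0, 0, 0, 15, 0, 0, 0, 0, 0, 0, 15, 0, 0, 0, 0, 0, 0, 15, 0, 0, 0, 0, 0, 0], grip_force=40)

```text
t: 3.7
tool_pos: [0.3638, -0.3157, 0.1974]
orientation: [0.314, 3.124, -0.003]
force: [0.1, 0.5, 0.5]
opening: 0.0504
gripper_force: 0.0
```

Emit:
drive_tool(moves=[15, 0, 0, 0, 0, 0, 0, 15, 0, 0, 0, 0, 0, 0, 15, 0, 0, 0, 0, 0, 0])

```text
t: 4.0
tool_pos: [0.3632, -0.3153, 0.1961]
orientation: [0.315, 3.125, 0.0]
force: [-0.5, 1.9, 2.8]
opening: 0.0275
gripper_force: 40.0
```

Emit:
drive_tool(moves=[15, 0, 0, -35, 0, 0, 0, 15, 0, 0, -40, 0, 0, 0, 15, 0, 0, -25, 0, 0, 8, 15, 0, 0, 0, 0, 0, 8, 15, 0, 0, 0, 0, 0, 8, 15, 0, 0, 0, 0, 0, 8, 15, 0, 0, 0, 0, 0, 8, 15, 0, 0, 0, 0, 0, 8])

```text
t: 4.8
tool_pos: [0.3627, -0.3151, 0.295]
orientation: [-1.566, -2.722, -0.001]
force: [0.6, 0.6, -4.1]
opening: 0.0278
gripper_force: 40.0
```

Emit:
drive_tool(moves=[15, 0, 0, 0, 0, 0, 8, 15, 0, 0, 0, 0, 0, 8, 15, 0, 0, 0, 0, 0, 8, 15, 0, 0, 0, 0, 0, 8, 15, 0, 0, 0, 0, 0, 8, 15, 0, 0, 0, 0, 0, 8, 15, 0, 0, 0, 0, 0, 0, 15, 0, 0, 0, 0, 0, 0])

```text
t: 5.6
tool_pos: [0.3628, -0.3152, 0.2952]
orientation: [-2.529, -1.862, 0.0]
force: [0.5, 0.3, -3.1]
opening: 0.0279
gripper_force: 40.0
```

Run:
```python
from h import *
to(601.5,175,296,-18.3)
```

```text
t 5.6 pos [ 362.8 -315.2  295.2] yaw -17.3 tilt [-0.04  0.04] q6 -29.8 shift [539.   82.5  -0.6] turn 1.0
```

Emit:
drive_tool(moves=[15, 45, 7, 0, 0, 0, 0, 15, 45, 7, 0, 0, 0, 0, 15, 45, 7, 0, 0, 0, 0, 15, 45, 7, 0, 0, 0, 0, 15, 45, 7, 0, 0, 0, 0, 15, 45, 7, 0, 0, 0, 0, 15, 45, 7, 0, 0, 0, 0, 15, 45, 7, 0, 0, 0, 0])

```text
t: 6.4
tool_pos: [0.5251, 0.0131, 0.2957]
orientation: [2.529, 1.863, -0.0]
force: [0.9, -1.0, -3.4]
opening: 0.0279
gripper_force: 40.0
```

Emit:
drive_tool(moves=[15, 45, 7, 0, 0, 0, 0, 15, 45, 7, 0, 0, 0, 0, 15, 45, 7, 0, 0, 0, 0, 15, 44, 5, 0, 0, 0, 1, 15, 0, 0, 25, 0, 0, 0, 15, 0, 0, 25, 0, 0, 0, 15, 0, 0, 0, 0, 0, 0, 15, 0, 0, 0, 0, 0, 0])

```text
t: 7.2
tool_pos: [0.6028, 0.1739, 0.2451]
orientation: [-2.547, -1.838, 0.003]
force: [0.4, -0.1, -2.2]
opening: 0.0276
gripper_force: 40.0
```

Run:
```python
from h import *
from plant import robot
c=robot.read_camera("wrist"); np.savez("w3.npz",**c); cv2.imwrite("pics/w3.png",c["color"][:,:,::-1])
c=robot.read_camera("side"); cv2.imwrite("pics/s3.png",cv2.resize(c["color"][120:280,160:420,::-1],None,fx=3,fy=3))
to(601.5,175,203,-18.3)
```

```text
t 7.3 pos [603.9 173.9 247.4] yaw -18.5 tilt [0.12 0.03] q6 29.8 shift [ 0.2 -2.7 44.4] turn -0.2
```

View pics/w3.png

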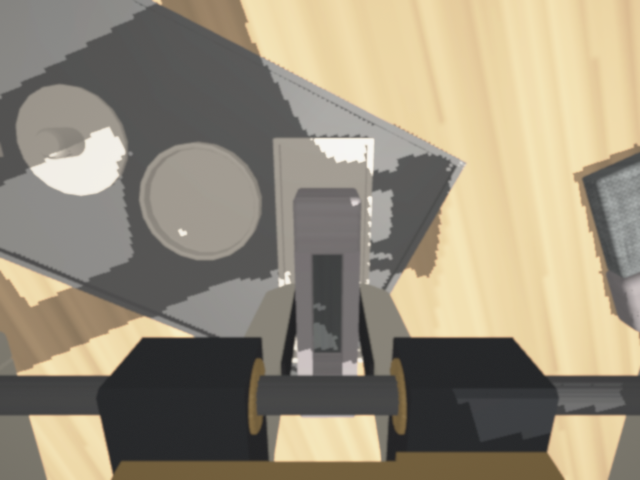

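The held strap is at (328,190) over the trough, whose far outer edge runs (274,139) to (374,139). I'll compute the offset from that edge.

Run:
```python
from h import *
from plant import robot
c=dict(np.load("w3.npz")); s=robot.read_state(); R=Rot.from_rotvec(s["orientation"]).as_matrix()
z=s["tool_pos"][2]-.196+.025
f=lambda uv,z:((ray(c,uv,z)-s["tool_pos"])@R*1000).round(1)
print("trough far corners/tool",f([(274,139),(374,139),(280,270)],.014))
print("bar far top edge",f([(296,190),(360,190)],z), z)
```

```text
trough far corners/tool [[ 72.2 -30.2 233.4]
 [ 72.2  23.7 233.5]
 [ -3.8 -29.8 233.4]]
bar far top edge [[ 55.7 -13.6 171. ]
 [ 55.7  11.7 171.1]] 0.07641688633475605
```

Emit:
drive_tool(moves=[15, 1, -2.5, 15, 0, 0, 0, 15, 0, 0, 15, 0, 0, 0, 15, 0, 0, 8, 0, 0, 0, 15, 0, 0, 4, 0, 0, 0, 15, 0, 0, 0, 0, 0, 0, 15, 0, 0, 0, 0, 0, 0])

```text
t: 7.9
tool_pos: [0.6012, 0.1758, 0.2034]
orientation: [-2.549, -1.836, 0.0]
force: [-0.4, -1.1, -3.3]
opening: 0.0273
gripper_force: 40.0
```

Run:
```python
from h import *
from plant import robot
to(601.5,175,203,-18.3); print(robot.read_state()["force"])
```

```text
t 7.9 pos [601.2 175.8 203.4] yaw -18.5 tilt [-0.01 -0.  ] q6 30.1 shift [-0.7  0.6  0.4] turn -0.2
[-0.40848853 -1.06543258 -3.34163296]
```

Emit:
drive_tool(moves=[45, 0, 0, 0, 0, 0, 0, 45, 0, 0, 0, 0, 0, 0, 45, 0, 0, 0, 0, 0, 0, 45, 0, 0, -20, 0, 0, 0, 45, 0, 0, -35, 0, 0, 0, 70, 0, 0, -35, 0, 0, 0])

```text
t: 8.5
tool_pos: [0.6008, 0.1758, 0.2942]
orientation: [-2.549, -1.835, 0.002]
force: [0.4, 0.8, 0.7]
opening: 0.0496
gripper_force: 0.0
```

Emit:
drive_tool(moves=[80, -42, 20, 0, 0, 0, 0, 80, -42, 20, 0, 0, 0, 0, 80, -42, 20, 0, 0, 0, 0, 80, -42, 20, 0, 0, 0, 0, 80, -42, 20, 0, 0, 0, 0, 80, -42, 20, 0, 0, 0, 0, 80, -38, 20, 0, 0, 0, 0])

```text
t: 9.2
tool_pos: [0.642, -0.1459, 0.2942]
orientation: [2.549, 1.835, 0.001]
force: [-0.2, 0.6, -0.1]
opening: 0.0802
gripper_force: 0.0
```

Emit:
drive_tool(moves=[80, 0, 0, 0, 0, 0, 8, 80, 0, 0, 0, 0, 0, 8, 80, 0, 0, 0, 0, 0, 8, 80, 0, 0, 0, 0, 0, 8, 80, 0, 0, 0, 0, 0, 8, 80, 0, 0, 0, 0, 0, 7, 80, 0, 0, 0, 0, 0, 0])

```text
t: 9.9
tool_pos: [0.6421, -0.1436, 0.294]
orientation: [3.07, 0.664, 0.001]
force: [0.7, -0.2, 0.9]
opening: 0.0801
gripper_force: 0.0
```

Run:
```python
from h import *
from plant import robot
c=robot.read_camera("wrist"); np.savez("w4.npz",**c); cv2.imwrite("pics/w4.png",c["color"][:,:,::-1])
to(669,-145,300,-65.2)
```

```text
t 9.95 pos [ 642.1 -143.6  294. ] yaw -65.3 tilt [ 0.03 -0.01] q6 48.3 shift [23.9 12.5 -6. ] turn -0.1
```

View pics/w4.png

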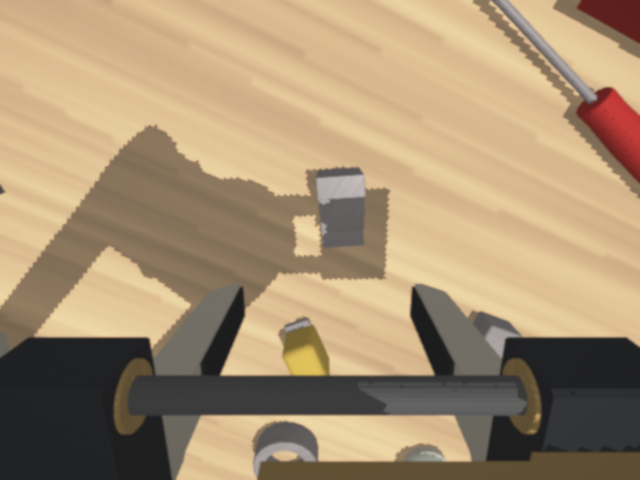

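The step block is at (341,207), with its end face at the top edge (row 168 to 175). The yellow piece is at (305,350). I'll check step heights by depth.

Run:
```python
from h import *
from plant import robot
c=dict(np.load("w4.npz")); s=robot.read_state(); R=Rot.from_rotvec(s["orientation"]).as_matrix()
W=cloud(c)
T=((W-s["tool_pos"])@R*1000)
for v in range(160,256,5): print(v,[ (round(W[v,u,2]*1000),round(T[v,u,0])) for u in (328,342,356)])
for h,uv in ((.040,[(317,177),(363,175),(318,201),(364,199)]),): print(((ray(c,uv,h)-s["tool_pos"])@R*1000).round(1))
print(((ray(c,[(322,247),(363,245)],.010)-s["tool_pos"])@R*1000).round(1))
```

```text
160 [(1, 56), (1, 56), (2, 56)]
165 [(1, 53), (1, 52), (1, 52)]
170 [(8, 50), (14, 51), (18, 51)]
175 [(33, 50), (37, 50), (41, 51)]
180 [(41, 48), (41, 48), (42, 48)]
185 [(41, 45), (41, 45), (275, 84)]
190 [(40, 42), (42, 42), (40, 41)]
195 [(42, 39), (41, 39), (40, 38)]
200 [(29, 33), (30, 33), (31, 33)]
205 [(31, 30), (30, 30), (31, 30)]
210 [(31, 27), (30, 27), (32, 27)]
215 [(31, 23), (31, 23), (30, 23)]
220 [(21, 17), (22, 18), (21, 17)]
225 [(21, 14), (22, 14), (20, 13)]
230 [(22, 10), (21, 10), (20, 10)]
235 [(11, 4), (11, 4), (10, 3)]
240 [(11, 0), (10, -1), (11, 0)]
245 [(11, -4), (12, -4), (10, -4)]
250 [(1, -11), (2, -11), (0, -12)]
255 [(0, -16), (0, -16), (1, -15)]
[[ 49.7  -5.5 254. ]
 [ 50.8  22.8 254. ]
 [ 34.7  -5.1 254. ]
 [ 35.8  23.8 254. ]]
[[ -5.9  -3.3 284. ]
 [ -4.5  26.7 284. ]]
```

Emit:
drive_tool(moves=[65, 29.5, 10, 0, 0, 0, -2.5, 65, 0, 0, 35, 0, 0, 0, 65, 0, 0, 35, 0, 0, 0, 65, 0, 0, 20, 0, 0, 0, 65, 0, 0, 6, 0, 0, 0, 65, 0, 0, 0, 0, 0, 0, 20, 0, 0, 0, 0, 0, 0, 20, 0, 0, 0, 0, 0, 0])

```text
t: 10.75
tool_pos: [0.6739, -0.1407, 0.2001]
orientation: [3.053, 0.734, 0.005]
force: [0.1, 0.6, 0.1]
opening: 0.0527
gripper_force: 0.0
```

Emit:
drive_tool(moves=[20, 0, 0, 0, 0, 0, 0, 20, 0, 0, 0, 0, 0, 0, 20, 0, 0, 0, 0, 0, 0, 20, 0, 0, 0, 0, 0, 0])

```text
t: 11.15
tool_pos: [0.6731, -0.1404, 0.1983]
orientation: [3.055, 0.734, 0.001]
force: [-1.2, 1.7, 4.1]
opening: 0.0295
gripper_force: 39.9
```

Run:
```python
from h import *
to(434.5,337,298,161.7)
```

```text
t 11.15 pos [ 673.1 -140.4  198.3] yaw -63.0 tilt [ 0.03 -0.  ] q6 46.9 shift [   4.3 -533.7  -99.8] turn -44.7
```

Emit:
drive_tool(moves=[20, 0, 0, -30, 0, 0, 0, 20, 0, 0, -40, 0, 0, -7.5, 20, 0, 0, -30, 0, 0, -7.5, 20, 0, 0, 0, 0, 0, -7.5, 20, 0, 0, 0, 0, 0, -7.5, 20, 0, 0, 0, 0, 0, -7.5, 20, 0, 0, 0, 0, 0, -7.5, 20, 0, 0, 0, 0, 0, 0])

```text
t: 11.95
tool_pos: [0.6726, -0.1403, 0.2967]
orientation: [-2.538, -1.849, 0.002]
force: [-0.8, -0.6, -3.8]
opening: 0.0298
gripper_force: 39.9
```

Emit:
drive_tool(moves=[20, 32, -31, 0, 0, 0, 0, 20, 32, -31, 0, 0, 0, 0, 20, 32, -31, 0, 0, 0, 0, 20, 32, -31, 0, 0, 0, 0, 20, 32, -31, 0, 0, 0, 0, 20, 32, -31, 0, 0, 0, 0, 20, 32, -31, 0, 0, 0, 0, 20, 32, -31, 0, 0, 0, 0])

```text
t: 12.75
tool_pos: [0.5149, 0.181, 0.2975]
orientation: [-2.546, -1.841, 0.0]
force: [-0.1, 0.6, -3.1]
opening: 0.0294
gripper_force: 39.9
```

Emit:
drive_tool(moves=[20, 32, -31, 0, 0, 0, 0, 20, 32, -31, 0, 0, 0, 0, 20, 32, -31, 0, 0, 0, 0, 20, 32, -33, 0, 0, 0, 0, 20, 0, 0, 25, 0, 0, 0, 20, 0, 0, 25, 0, 0, 0, 20, 0, 0, 0, 0, 0, 0, 20, 0, 0, 0, 0, 0, 0])

```text
t: 13.55
tool_pos: [0.4356, 0.34, 0.2474]
orientation: [-2.544, -1.844, 0.003]
force: [0.4, -0.3, -2.6]
opening: 0.0297
gripper_force: 39.9
```

Run:
```python
from h import *
from plant import robot
c=robot.read_camera("wrist"); np.savez("w5.npz",**c); cv2.imwrite("pics/w5.png",c["color"][:,:,::-1])
to(436.5,343.5,206,-18.3)
```

```text
t 13.6 pos [436.2 340.2 248.5] yaw -18.1 tilt [0.02 0.01] q6 50.8 shift [ 3.2 -0.8 42.6] turn 0.2
```

View pics/w5.png

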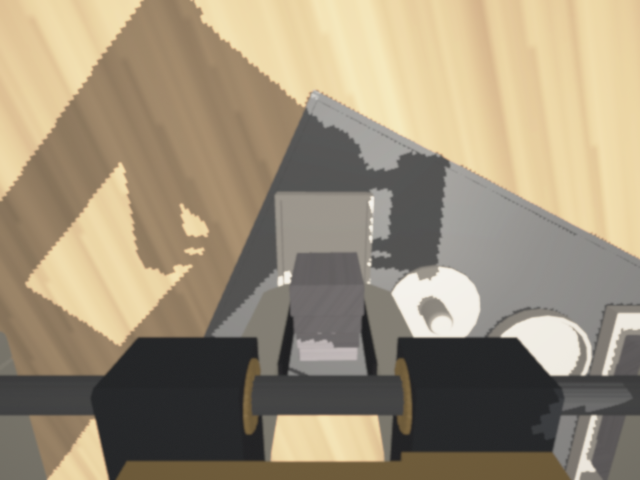

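The block is held over the pocket at (327,270). The pocket's far corners are (276,193) and (373,193), and the post is at (437,310).

Run:
```python
from h import *
from plant import robot
c=dict(np.load("w5.npz")); s=robot.read_state(); R=Rot.from_rotvec(s["orientation"]).as_matrix()
f=lambda uv,z:((ray(c,uv,z)-s["tool_pos"])@R*1000).round(1)
print(f([(276,193),(373,193)],.014)); z=s["tool_pos"][2]-.198+.04
print(f([(293,284),(364,284),(294,253),(362,253)],z))
W=cloud(c); T=(W-s["tool_pos"])@R*1000
for v in range(240,300,8): print(v,T[v,327].round(),W[v,327,2].round(3))
# post top
print("post base centre",f([(437,310)],.010), ray(c,[(437,310)],.015)*1000)
```

```text
[[ 42.4 -29.6 234.6]
 [ 42.3  25.5 234.6]]
[[ 20.6 -13.8 158. ]
 [ 20.6  14.1 158. ]
 [ 33.5 -13.1 158. ]
 [ 33.5  13.  158. ]]
240 [ 12.  -1. 240.] 0.008
248 [  7.  -1. 241.] 0.008
256 [ 19.  -1. 193.] 0.055
264 [ 20.  -1. 181.] 0.068
272 [ 20.  -0. 172.] 0.076
280 [ 20.  -0. 164.] 0.085
288 [ 19.  -0. 158.] 0.091
296 [ 15.  -0. 158.] 0.091
post base centre [[-33.9  69.4 238.6]] [[491.10889986 289.53408776  15.        ]]
```

Emit:
drive_tool(moves=[20, 8, -2, 15, 0, 0, 0, 20, 0, 0, 15, 0, 0, 0, 20, 0, 0, 8, 0, 0, 0, 20, 0, 0, 4, 0, 0, 0, 20, 0, 0, 0, 0, 0, 0, 20, 0, 0, 0, 0, 0, 0])

```text
t: 14.2
tool_pos: [0.4367, 0.3484, 0.2061]
orientation: [2.542, 1.846, 0.001]
force: [-0.2, 0.4, -3.8]
opening: 0.0299
gripper_force: 39.9
```

Run:
```python
from h import *
from plant import robot
to(436.5,343.5,205.3,-18.3); print(robot.read_state()["force"])
```

```text
t 14.2 pos [436.7 348.4 206.1] yaw -18.0 tilt [0.03 0.02] q6 51.3 shift [-4.7  1.4  0.8] turn 0.3
[-0.23686307  0.37216554 -3.81419598]
```

Emit:
drive_tool(moves=[20, 0, 0, 0.5, 0, 0, 0, 45, 0, 0, 0, 0, 0, 0, 45, 0, 0, 0, 0, 0, 0, 45, 0, 0, 0, 0, 0, 0, 45, 0, 0, -20, 0, 0, 0, 45, 0, 0, -35, 0, 0, 0, 70, 0, 0, -35, 0, 0, 0, 80, 0, 0, -25, 0, 0, 0])

```text
t: 15.0
tool_pos: [0.4368, 0.3488, 0.3232]
orientation: [2.541, 1.847, 0.005]
force: [1.0, -0.0, 0.1]
opening: 0.0566
gripper_force: 0.0
```

Emit:
drive_tool(moves=[80, -38, 15, 0, 0, 0, 0, 80, -38, 15, 0, 0, 0, 0, 80, -38, 15, 0, 0, 0, 0, 80, -38, 15, 0, 0, 0, 0, 80, -38, 15, 0, 0, 0, 0, 80, -38, 15, 0, 0, 0, 0, 80, -38, 15, 0, 0, 0, 0, 80, -38, 15, 0, 0, 0, 0])

```text
t: 15.8
tool_pos: [0.4565, 0.0207, 0.3208]
orientation: [2.541, 1.846, 0.002]
force: [0.5, 0.2, -0.2]
opening: 0.0797
gripper_force: 0.0
```

Emit:
drive_tool(moves=[80, -38, 15, 0, 0, 0, 0, 80, -40, 14, 0, 0, 0, 0, 80, 0, 0, 0, 0, 0, 0, 80, 0, 0, 0, 0, 0, 0])

```text
t: 16.2
tool_pos: [0.4601, -0.0616, 0.3205]
orientation: [2.544, 1.843, 0.001]
force: [-0.1, 0.2, 0.3]
opening: 0.0801
gripper_force: 0.0
```

Run:
```python
from h import *
from plant import robot
c=robot.read_camera("wrist"); np.savez("w6.npz",**c); cv2.imwrite("pics/w6.png",c["color"][:,:,::-1])
W=cloud(c); s=robot.read_state(); R=Rot.from_rotvec(s["orientation"]).as_matrix()
m=((abs(W[...,2]-.055)<.007)&(abs(W[...,0]-.468)<.05)&(abs(W[...,1]+.064)<.05)&(c["depth"]>0)).astype(np.uint8)
m=cv2.morphologyEx(m,cv2.MORPH_OPEN,np.ones((3,3)))
k=max(cv2.findContours(m,cv2.RETR_EXTERNAL,cv2.CHAIN_APPROX_NONE)[0],key=cv2.contourArea)
h=cv2.convexHull(k)[:,0]; P=(ray(c,h,.055)-s["tool_pos"])@R*1000
print(k[:,0].mean(0),cv2.minEnclosingCircle(P[:,:2].astype(np.float32)))
a=cv2.approxPolyDP(h[:,None],4,True)[:,0]; print(a)
A=((ray(c,a,.055)-s["tool_pos"])@R*1000)[:,:2]; print(A.round(1))
e=np.diff(np.r_[A,A[:1]],axis=0); print(np.hypot(*e.T).round(1),np.degrees(np.arctan2(e[:,1],e[:,0])).round(1)%60)
to(468,-64,320,-18)
```

```text
[331.71005917 242.8816568 ] ((1.2359637022018433, 4.000298500061035), 21.174924850463867)
[[344 216]
 [361 244]
 [350 267]
 [321 271]
 [303 250]
 [310 227]
 [318 218]]
[[ 20.9  12. ]
 [  1.2  23.7]
 [-15.6  16.5]
 [-18.5  -3.7]
 [ -3.  -15.9]
 [ 13.3 -10.8]
 [ 19.5  -5.4]]
[22.9 18.3 20.4 19.7 17.1  8.3 17.4] [29.1 23.3 21.7 21.8 17.2 41.2 25.6]
t 16.25 pos [460.1 -60.7 320.4] yaw -18.1 tilt [0.01 0.02] q6 4.2 shift [-0.7  8.5  0.4] turn -0.1
```

View pics/w6.png

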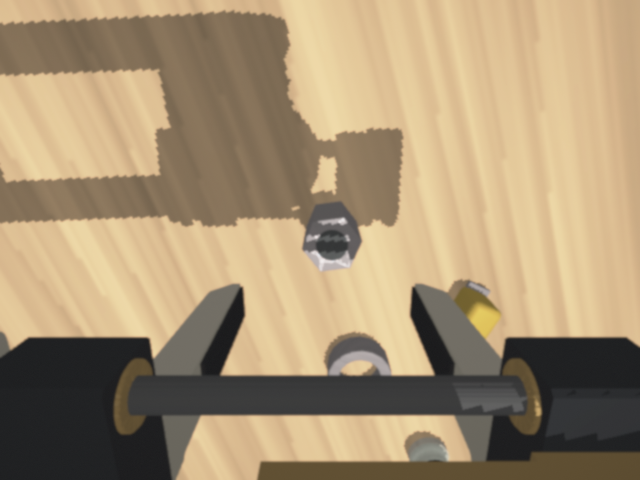

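The nut is at (332,243) with its front flat running (321,271) to (350,267), so about a 23° turn aligns the pads with it.

Emit:
drive_tool(moves=[75, 1, 4, 0, 0, 0, 0, 75, 0, 0, 0, 0, 0, 7.7, 75, 0, 0, 30, 0, 0, 7.7, 75, 0, 0, 40, 0, 0, 7.7, 75, 0, 0, 35, 0, 0, 0, 75, 0, 0, 11, 0, 0, 0, 75, 0, 0, 0, 0, 0, 0, 25, 0, 0, 0, 0, 0, 0])

```text
t: 17.05
tool_pos: [0.4652, -0.0607, 0.2057]
orientation: [2.858, 1.302, 0.002]
force: [0.3, 0.5, 0.9]
opening: 0.0711
gripper_force: 0.0
```

Emit:
drive_tool(moves=[25, 0, 0, 0, 0, 0, 0, 25, 0, 0, 0, 0, 0, 0, 25, 0, 0, 0, 0, 0, 0, 25, 0, 0, 0, 0, 0, 0, 25, 0, 0, 0, 0, 0, 0])

```text
t: 17.55
tool_pos: [0.4644, -0.0611, 0.2047]
orientation: [2.86, 1.3, 0.001]
force: [-1.6, -0.0, 4.8]
opening: 0.0359
gripper_force: 40.0
```

Run:
```python
from h import *
to(546,231,300,-41)
```

```text
t 17.55 pos [464.4 -61.1 204.7] yaw -41.1 tilt [0.03 0.01] q6 27.3 shift [ 273.8 -130.5  -95.3] turn -0.1
```

Emit:
drive_tool(moves=[25, 0, 0, -30, 0, 0, 0, 25, 0, 0, -40, 0, 0, 0, 25, 39, -19, -25, 0, 0, 0, 25, 39, -19, 0, 0, 0, 0, 25, 39, -19, 0, 0, 0, 0, 25, 39, -19, 0, 0, 0, 0, 25, 39, -19, 0, 0, 0, 0, 25, 39, -19, 0, 0, 0, 0])

```text
t: 18.35
tool_pos: [0.532, 0.1918, 0.2984]
orientation: [-2.86, -1.3, 0.002]
force: [0.7, -0.1, -2.5]
opening: 0.0353
gripper_force: 40.0
```

Emit:
drive_tool(moves=[25, 39, -17, 0, 0, 0, 0, 25, 0, 0, 25, 0, 0, 0, 25, 0, 0, 15, 0, 0, 0, 25, 0, 0, 0, 0, 0, 0, 25, 0, 0, 0, 0, 0, 0])

```text
t: 18.85
tool_pos: [0.5444, 0.2297, 0.2583]
orientation: [-2.86, -1.299, 0.004]
force: [0.1, -0.2, -2.4]
opening: 0.0358
gripper_force: 40.0
```

Run:
```python
from h import *
from plant import robot
c=robot.read_camera("wrist"); np.savez("w7.npz",**c); cv2.imwrite("pics/w7.png",c["color"][:,:,::-1])
to(546,231,211.5,-41)
```

```text
t 18.9 pos [545.  229.8 259.5] yaw -41.2 tilt [-0.02 -0.01] q6 59.1 shift [ 1.6 -0.1 48. ] turn -0.2
```

View pics/w7.png

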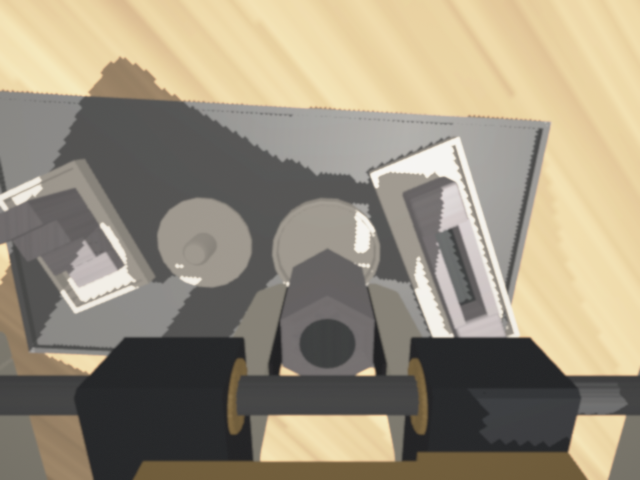

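The strap lies in the trough (440,250) and the block in the pocket (80,235). The nut is held over the cup, whose rim spans cols 273 to 380 with its top at row 198. Post base is at (205,243).

Run:
```python
from h import *
from plant import robot
c=dict(np.load("w7.npz")); s=robot.read_state(); R=Rot.from_rotvec(s["orientation"]).as_matrix()
f=lambda uv,z:((ray(c,uv,z)-s["tool_pos"])@R*1000).round(1)
print("cup",f([(273,250),(380,250),(326,198)],.014))
p=f([(158,242),(252,242),(205,198),(205,287)],.007);print("post base",p,"world",(s["tool_pos"]*1000+R@p.mean(0)).round(1))
```

```text
cup [[  4.5 -34.1 245.5]
 [  4.4  32.9 245.5]
 [ 37.5  -0.8 245.4]]
post base [[   7.5 -108.7  252.5]
 [   7.4  -48.4  252.5]
 [  36.1  -75.8  252.4]
 [ -24.1  -81.6  252.5]] world [490.2 286.5   7. ]
```

Emit:
drive_tool(moves=[25, 3, -0.5, 15, 0, 0, 0, 25, 0, 0, 15, 0, 0, 0, 25, 0, 0, 10, 0, 0, 0, 25, 0, 0, 7, 0, 0, 0, 25, 0, 0, 0, 0, 0, 0, 25, 0, 0, 0, 0, 0, 0])

```text
t: 19.5
tool_pos: [0.5465, 0.2332, 0.2118]
orientation: [2.86, 1.301, -0.001]
force: [-0.2, -0.1, -3.3]
opening: 0.0354
gripper_force: 40.0
```

Run:
```python
from h import *
from plant import robot
to(546,231,211.7,-41.2); print(robot.read_state()["force"])
```

```text
t 19.5 pos [546.5 233.2 211.8] yaw -41.1 tilt [-0.02 -0.01] q6 59.3 shift [-2.   1.1  0.1] turn 0.1
[-0.21344887 -0.10345728 -3.34878617]
```

Emit:
drive_tool(moves=[25, 0, 0, 0.5, 0, 0, 0, 48, 0, 0, 0, 0, 0, 0, 48, 0, 0, 0, 0, 0, 0, 48, 0, 0, 0, 0, 0, 0, 48, 0, 0, -20, 0, 0, 0, 48, 0, 0, -40, 0, 0, 0, 48, 0, 0, -40, 0, 0, 0, 80, 0, 0, -10, 0, 0, 0])

```text
t: 20.3
tool_pos: [0.5481, 0.2338, 0.3279]
orientation: [2.859, 1.3, 0.014]
force: [0.1, 0.7, 0.2]
opening: 0.0523
gripper_force: 0.0
```

Emit:
drive_tool(moves=[85, -39, 21, 0, 0, 0, 0, 85, -39, 21, 0, 0, 0, 0, 85, -39, 21, 0, 0, 0, 0, 85, -39, 21, 0, 0, 0, 0, 85, -39, 21, 0, 0, 0, 0, 85, -39, 21, 0, 0, 0, 0, 85, -39, 21, 0, 0, 0, 0, 85, -39, 21, 0, 0, 0, 0])

```text
t: 21.1
tool_pos: [0.4673, -0.1138, 0.3217]
orientation: [2.859, 1.301, 0.001]
force: [0.4, 0.2, 0.4]
opening: 0.0852
gripper_force: 0.0
```

Emit:
drive_tool(moves=[93, -39, 21, 0, 0, 0, 0, 93, -38, 20, 0, 0, 0, 0, 93, 0, 0, 0, 0, 0, -8, 93, 0, 0, 0, 0, 0, -8, 93, 0, 0, 0, 0, 0, -8, 93, 0, 0, 0, 0, 0, -8, 93, 0, 0, 0, 0, 0, -8, 93, 0, 0, 0, 0, 0, -8])

```text
t: 21.9
tool_pos: [0.4483, -0.1973, 0.3215]
orientation: [-2.077, -2.357, 0.0]
force: [0.0, -0.5, -1.5]
opening: 0.0927
gripper_force: 0.0
```

Emit:
drive_tool(moves=[93, 0, 0, 0, 0, 0, -8, 93, 0, 0, 0, 0, 0, -8, 93, 0, 0, 0, 0, 0, -8, 93, 0, 0, 0, 0, 0, -8, 93, 0, 0, 0, 0, 0, -7, 93, 0, 0, 0, 0, 0, 0, 93, 0, 0, 0, 0, 0, 0])

```text
t: 22.6
tool_pos: [0.4484, -0.1972, 0.3216]
orientation: [-1.184, -2.91, -0.0]
force: [-0.3, -0.3, -0.9]
opening: 0.0929
gripper_force: 0.0
```

Run:
```python
from h import *
from plant import robot
c=robot.read_camera("wrist"); np.savez("w8.npz",**c); cv2.imwrite("pics/w8.png",c["color"][:,:,::-1])
W=cloud(c); s=robot.read_state(); R=Rot.from_rotvec(s["orientation"]).as_matrix()
m=((abs(W[...,2]-.024)<.005)&(abs(W[...,0]-.448)<.05)&(abs(W[...,1]+.196)<.05)&(c["depth"]>0)).astype(np.uint8)
m=cv2.morphologyEx(m,cv2.MORPH_OPEN,np.ones((3,3)))
k=max(cv2.findContours(m,cv2.RETR_EXTERNAL,cv2.CHAIN_APPROX_NONE)[0],key=cv2.contourArea)
P=(ray(c,k[:,0],.024)-s["tool_pos"])@R*1000
print(k[:,0].mean(0),cv2.minEnclosingCircle(P[:,:2].astype(np.float32)))
to(448,-196,320,46)
```

```text
[328.8708134  227.04784689] ((4.350231647491455, 1.714768409729004), 28.054580688476562)
t 22.65 pos [ 448.4 -197.2  321.6] yaw 45.7 tilt [-0.  0.] q6 -75.5 shift [1.1 0.6 1.6] turn -0.3
```

View pics/w8.png

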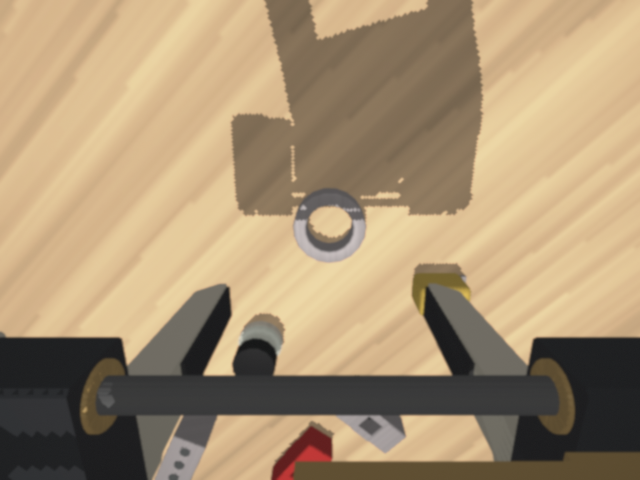

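The collar is at (330,226). The yellow piece (440,287) and jar (258,345) are clear of the fingers.

Emit:
drive_tool(moves=[93, 4, 1.5, 30, 0, 0, 0, 93, 0, 0, 40, 0, 0, 0, 93, 0, 0, 40, 0, 0, 0, 93, 0, 0, 17, 0, 0, 0, 93, 0, 0, 0, 0, 0, 0, 45, 0, 0, 0, 0, 0, 0, 45, 0, 0, 0, 0, 0, 0, 45, 0, 0, 0, 0, 0, 0])

```text
t: 23.45
tool_pos: [0.4475, -0.1939, 0.1965]
orientation: [1.179, 2.909, -0.001]
force: [0.4, -0.6, -0.0]
opening: 0.0737
gripper_force: 0.0
```

Emit:
drive_tool(moves=[45, 0, 0, 0, 0, 0, 0, 45, 0, 0, 0, 0, 0, 0, 45, 0, 0, 0, 0, 0, 0])

```text
t: 23.75
tool_pos: [0.4468, -0.1935, 0.1953]
orientation: [1.179, 2.911, -0.0]
force: [-1.2, 0.3, 3.6]
opening: 0.0545
gripper_force: 39.8
```

Run:
```python
from h import *
to(490,286.5,300,46)
```

```text
t 23.75 pos [ 446.8 -193.5  195.3] yaw 45.9 tilt [ 0.05 -0.03] q6 -75.4 shift [ 302.9  374.9 -104.9] turn -0.1
```

Emit:
drive_tool(moves=[45, 0, 0, -30, 0, 0, 0, 45, 0, 0, -40, 0, 0, 0, 45, 0, 0, -35, 0, 0, 0, 45, 28, 34, 0, 0, 0, 0, 45, 28, 34, 0, 0, 0, 0, 45, 28, 34, 0, 0, 0, 0, 45, 28, 34, 0, 0, 0, 0, 45, 28, 34, 0, 0, 0, 0])

```text
t: 24.55
tool_pos: [0.4637, 0.0278, 0.2993]
orientation: [-1.18, -2.911, 0.0]
force: [1.4, 0.3, -3.2]
opening: 0.0542
gripper_force: 39.8
```

Emit:
drive_tool(moves=[45, 28, 34, 0, 0, 0, 0, 45, 27, 34, 0, 0, 0, 0, 45, 27, 34, 0, 0, 0, 0, 45, 27, 34, 0, 0, 0, 0, 45, 27, 34, 0, 0, 0, 0, 45, 27, 35, 0, 0, 0, 0, 45, 0, 0, 20, 0, 0, 0, 45, 0, 0, 15, 0, 0, 0])

```text
t: 25.35
tool_pos: [0.4892, 0.2879, 0.2632]
orientation: [-1.175, -2.913, 0.002]
force: [-0.7, -0.6, -3.3]
opening: 0.0545
gripper_force: 39.8
```

Emit:
drive_tool(moves=[45, 0, 0, 0, 0, 0, 0, 45, 0, 0, 0, 0, 0, 0])

```text
t: 25.55
tool_pos: [0.4895, 0.2857, 0.2638]
orientation: [-1.18, -2.91, 0.003]
force: [0.1, -0.1, -2.9]
opening: 0.0548
gripper_force: 39.8
```

Run:
```python
from h import *
from plant import robot
c=robot.read_camera("wrist"); np.savez("w9.npz",**c); cv2.imwrite("pics/w9.png",c["color"][:,:,::-1])
to(490,286.5,202.5,46)
```

```text
t 25.6 pos [490.  285.9 264.8] yaw 45.8 tilt [-0.03 -0.02] q6 -20.7 shift [ 0.4  0.5 62.3] turn -0.2
```

View pics/w9.png

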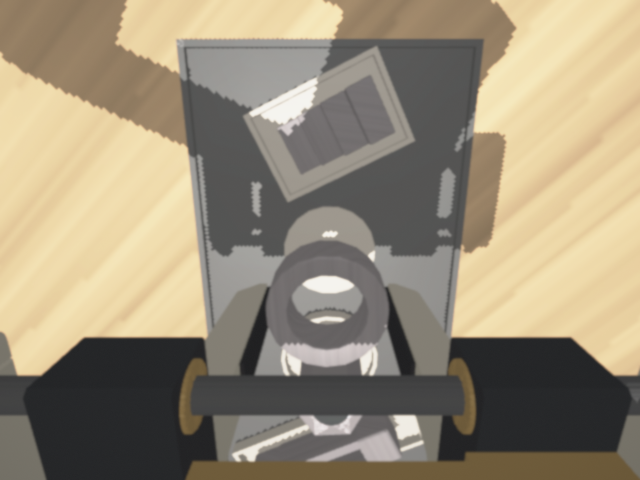

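The collar at (328,303) is over the post disc (cols 284 to 376, top at row 206). The step block is flat in its pocket (340,120), and the nut stands in the cup at (330,418).

Run:
```python
from h import *
from plant import robot
c=dict(np.load("w9.npz")); s=robot.read_state(); R=Rot.from_rotvec(s["orientation"]).as_matrix()
f=lambda uv,z:((ray(c,uv,z)-s["tool_pos"])@R*1000).round(1)
print("disc",f([(284,246),(376,246),(330,206)],.007))
z=s["tool_pos"][2]-.1953
print("collar top",f([(267,305),(388,305)],z+.024))
```

```text
disc [[  3.8 -29.4 257.8]
 [  3.8  31.1 257.8]
 [ 30.7   0.8 257.8]]
collar top [[  5.3 -27.4 171.3]
 [  5.3  25.9 171.3]]
```

Emit:
drive_tool(moves=[45, 0.5, 1, 20, 0, 0, 0, 45, 0, 0, 20, 0, 0, 0, 45, 0, 0, 12, 0, 0, 0, 45, 0, 0, 8, 0, 0, 0, 45, 0, 0, 1.5, 0, 0, 0, 45, 0, 0, 0, 0, 0, 0, 45, 0, 0, 0, 0, 0, 0])

```text
t: 26.3
tool_pos: [0.4907, 0.288, 0.2043]
orientation: [1.179, 2.911, 0.002]
force: [0.5, 0.3, -3.2]
opening: 0.0546
gripper_force: 39.8
```

Run:
```python
from h import *
from plant import robot
to(490,286.5,202.3,45.8); print(robot.read_state()["force"])
```

```text
t 26.3 pos [490.7 288.  204.3] yaw 45.9 tilt [0.08 0.04] q6 -20.7 shift [-0.6 -1.6  2. ] turn 0.1
[ 0.49637031  0.28988156 -3.1670762 ]
```

Emit:
drive_tool(moves=[45, 0, 0, 1.5, 0, 0, 0, 45, 0, 0, 0, 0, 0, 0, 72, 0, 0, 0, 0, 0, 0, 72, 0, 0, 0, 0, 0, 0, 72, 0, 0, 0, 0, 0, 0, 72, 0, 0, -20, 0, 0, 0, 72, 0, 0, -40, 0, 0, 0, 72, 0, 0, -40, 0, 0, 0])

```text
t: 27.1
tool_pos: [0.4896, 0.2876, 0.3019]
orientation: [-1.179, -2.91, 0.003]
force: [1.1, 0.2, -0.6]
opening: 0.0719
gripper_force: 0.0
```

Emit:
drive_tool(moves=[72, 0, 0, -40, 0, 0, 0, 72, -40, 0, 0, 0, 0, 0, 72, -40, 0, 0, 0, 0, 0, 72, -40, 0, 0, 0, 0, 0, 72, -40, 0, 0, 0, 0, 0, 72, 0, 0, 0, 0, 0, 0])

```text
t: 27.7
tool_pos: [0.6076, 0.1728, 0.3417]
orientation: [1.184, 2.908, -0.001]
force: [-0.6, -0.3, -0.6]
opening: 0.0723
gripper_force: 0.0
```

Run:
```python
from h import *
from plant import robot
c=robot.read_camera("wrist"); W=cloud(c)
a=c["color"][:,:,::-1]; d=robot.read_camera("side"); 
b=cv2.resize(d["color"][130:270,190:400,::-1],None,fx=2.6,fy=2.6); b=cv2.resize(b,(400,267))
cv2.imwrite("pics/fin.png",np.vstack([cv2.resize(a,(400,300)),b]))
top=robot.read_camera("top")
for C,n in ((c,"wrist"),(d,"side"),(top,"top")):
    W=cloud(C)
    for k,(x,y) in dict(strap=(.602+.013,.175+.042),block_hi=(.4345+.0066,.337+.02),nut=(.5465+.0095,.233+.0095),collar=(.491+.016,.2875+.016)).items():
        m=(np.hypot(W[...,0]-x,W[...,1]-y)<.007)&(C["depth"]>0)
        print(n,k,m.sum(),np.round(np.percentile(W[m][:,2],[20,50,80])*1000) if m.any() else "")
```

```text
wrist strap 6115 [257. 263. 266.]
wrist block_hi 0 
wrist nut 372 [62. 63. 64.]
wrist collar 76 [ 8. 31. 32.]
side strap 12 [30. 31. 32.]
side block_hi 25 [35. 41. 45.]
side nut 14 [60. 61. 63.]
side collar 30 [15. 24. 29.]
top strap 57 [ 35. 573. 577.]
top block_hi 23 [43. 46. 48.]
top nut 17 [57. 60. 65.]
top collar 20 [21. 30. 34.]
```

View pics/fin.png

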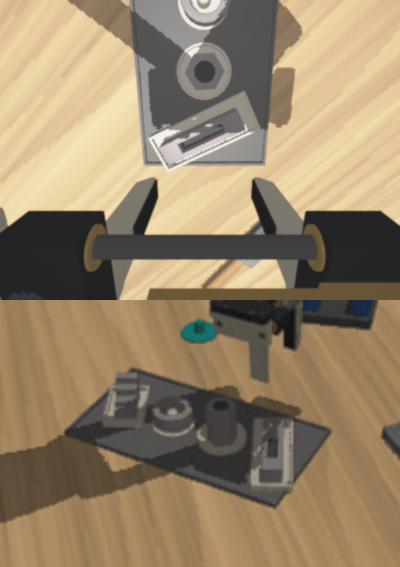

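All four parts are seated: tops read about 31 (strap), 46 (block), 62 (nut) and 31 (collar) mm, against expected 32, 47, 62 and 31. The gripper is clear of everything.

```bash
python3 -c "
from plant import robot
print(robot.close_job())"
```

```text
the job is handed in; nothing more can be done
None
```

The long strap, step block, tall nut and collar were put away in that order, each measured fully down in its holder; the short strap and plain block were left untouched, and the job was handed in at about 28 s of the 106 s allowed.

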